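Adjust a hub bearing with its screw cap and spin-check the brake disc

ROBOT

A 7-joint arm with a two-finger parallel gripper is mounted at the origin on a cart in front of the work surface, level with it; the furniture and walls round the work are solid. World frame = base frame: x ahead of the robot, y to its left, z up, the work surface at z = 0. Lengths are in mm, angles in rad, forces in N, time in s.
With the tool pointing down it reaches from about 400 to 925 mm from the base axis. Payload 5.6 kg.
Tool frame: the origin (TCP) lies between the finger pads; the fingertips stand ctrl.finger_overhang ahead of it and the grasp point (between the pads) lies 6 mm ahead of it (ctrl.finger_overhang is the distance from the TCP to the fingertips, in mm); z points along the fingers, y is the line along which they close (so a half turn about z gives the same grasp; the last joint's range is limited). The gripper opens to 85 mm and grips with 20 to 120 N. Pads are 22 mm wide; open, the fingers measure 114 mm over their backs; the gripper's body (76 mm by 85 mm) begins 54 mm behind the grasp point. The pads swing forward as they close: fully open they stand 13 mm farther back than shut.
Start: joints at [1.164, 0.468, -0.012, 1.603, 0.006, 1.071, -0.056], TCP at [231.249, -607.48, 256.29] pointing down, gripper open.
Joint ranges: [-2.53, 2.53], [-0.31, 2.02], [-1.57, 1.55], [0.28, 2.44], [-1.29, 4.43], [0.15, 1.84], [-2.92, 2.92]. Speed limits (rad/s): [2.57, 2.57, 3.14, 3.14, 3.14, 3.14, 3.14].

INTERFACE

Orientations are given as a unit quaternion [w, x, y, z].
In Python, from workcell import ctrl, imaging, probe_bus, workorder gives the robot as it stands (ctrl), with the cameras (imaging), the readings (probe_bus) and the job (workorder).
- The arm moves only by the shell command python3 jog.py [FORCE], which reads ROWS from standard input. ROWS is one flat JSON list of numbers that holds 1 to 8 rows one after another, with no inner brackets; each row has 7 numbers: a rotation vector rx, ry, rz in shares of pi rad (1.0 is pi rad), then dx, dy, dz in fractions of the full range, 1 being 1000 mm, then the finger opening in mm; each row is the pose to reach, as a shift and turn from the pose commanded when the command began, along the tool's axes at that moment; what a row does not reach only later rows make up. A row lasts 1/8 s, in which the tool goes at most 62.5 mm and 0.188 rad, less where a joint would pass 70% of its speed; a pose out of reach is approached as far as the arm can. The fingers move at their own pace and stop on an object; FORCE is the grip in N (left out, the last holds). Time passes only in rows, so rows that do not move let the fingers close. It prints the time, the measured TCP pose, the force, the opening and the grip force at its end. No shift or turn number may pass 1 either way. Input that does not fit is refused with a message, and nothing moves.
- probe_bus.get_state(): the state, without advancing time (a new reading comes with each control period).
- imaging.get_image(name): name is "scene" or "top" or "wrist"; returns the picture (480x640x3 uint8, blue, green, red); there is no depth.
- imaging.get_calibration(name): a dict with "intrinsics" (3x3 intrinsics, pixels), "dist" ([k1, k2, p1, p2, k3] as OpenCV has them; the pictures are not rectified), "xyz" and "orientation" of the camera in the world; the wrist camera has in their place "mount" (4x4, takes a point from camera to tool coordinates, whose origin is the TCP and whose axes are the flange's). Camera axes: x right, y down, z forward; pixel columns grow to the right and rows downward; lengths in mm; the calibration is good to about 2 mm. A picture is of the moment at which its call begins: read the wrist's pose just before it. get_calibration takes no time and is no camera call.
- workorder.sign_off(): hands the job in; it is judged then, once.
The state is a dict: "t": time; "joints": joint angles; "qd": joint speeds; "joint_efforts": joint torques, N m; "position": TCP position; "ee_rot": TCP orientation; "ft_force": force on the tool from outside, world axes, zero at the start; "ft_torque": the same for the moment, N m; "finger_gap": finger opening in mm; "gripper_force": force on a finger pad.
Only numpy, scipy, OpenCV 4.12 (cv2) and the standard library are available. Lean on these libraries where they do the work, as an engineer would, in place of code of your own. Each camera call takes 0.05 s, during which the arm holds its last target. There are 200 camera calls.

TASK

The bearing of this front hub has just been greased and its black screw cap is still loose. Screw the cap down by hand until you feel it go tight on the bearing, then ease it back about a quarter of a turn; now let go of it, flick the brake disc round and let it coast freely to show that nothing drags. Leave the grease tub, the cone spanner and the bottom-bracket socket where they are.

Things in the scene. Friction and masses are not known exactly. Their poses are not given: they have to be found in the camera images.
- hub_stand: Hub stand fixed to the bench: dark steel plate 150 x 110 x 10 mm with a grey clamp block that holds the hub's axle upright. Origin: centre of the plate's underside, straight below the axle; z up. On the axle, from below: hub shell (flanges 58 mm across), brake disc, black cap.
- cap_top (a point): Centre of the flat top of the bearing cap: black, round, fluted, 50 mm across, 30 mm tall, on top of the hub; z up; a pale radial mark on its top lies along x of this frame. Right-hand thread, 4 mm a turn: clockwise seen from above lowers it. It is captive and stays where it is left. When tight its top is 164 to 166 mm above the bench, 43 mm above the disc's mid-plane.
- cap_rim (a point): Centre of the cap's underside, 30 mm below cap_top. The cap starts between 1/3 and 7/8 of a turn short of tight; at which angle it goes tight cannot be seen and differs from hub to hub. It turns with about 0.05 N m; at the tight point it comes up hard within a degree or two: 0.25 N m is tight enough. Backing off counts from there; the last 1/10 turn before it drags on the hub.
- hub (a joint): Turning angle of hub and brake disc about the upright axle, rad, any value, grows anticlockwise seen from above. Runs very freely (coasts for seconds after a flick of 2 rad/s) unless the cap presses on the bearing, which stops it at once. It may turn along with a tight cap.
- disc_window (a point): Middle of one of five equal openings of the bare steel brake disc (level, 180 mm across, 3 mm thick, 121 to 123 mm above the bench): 52 mm from the axle, turns with the disc. Five swept arms, 9 mm wide, 72 degrees apart, part openings 45 mm long and wide. 50 mm of free air below, nothing above. Push an arm sideways with a fingertip, then get out before the next arm comes round.
- grease_tub: Grease tub with screw lid, 86 mm across, 64 mm tall, standing beside the stand; bystander. Origin: centre of its underside.
- cone_spanner: Flat cone spanner with a sleeved handle, about 200 mm long, lying on the bench; bystander. Origin: middle of its underside.
- bb_socket: Bottom-bracket socket, pale, fluted, 44 mm across, 30 mm tall, standing on the bench; bystander. Origin: centre of its underside.

How it is judged:
By the outcome, as a careful person would: the job done as asked, in the order asked, and still so for the second after the job is handed in, with the robot touching nothing.
It also fails if it takes over 67 s, if anything falls off the work surface, if the arm or the gripper's body presses on something with over 40 N, if the wrist force passes 120 N, or if a joint passes its speed limit or range.

## Working session

There is one attempt and no reset: what is moved stays moved. The work goes in short steps, Python scripts to look and compute and a shell command to move; the robot and the scene stay as the last step left them, time stands still between calls to the robot, and variables do not carry over. Pictures are saved under pics/ and viewed, at most 10 in all, crops included, and the job is handed in when it is done.

```bash
ls; mkdir -p pics
python3 - <<'E'
from workcell import ctrl, imaging, probe_bus, workorder
import cv2
for n in("scene","top"):
    cv2.imwrite(f"pics/{n}0.png",imaging.get_image(n)); print(n,imaging.get_calibration(n))
print(imaging.get_calibration("wrist"),ctrl.finger_overhang); print(probe_bus.get_state())
E
```

```text
jog.py
pics
workcell.py
scene {'intrinsics': array([[546.51932818,   0.        , 317.43700899],
       [  0.        , 546.51932818, 240.11548085],
       [  0.        ,   0.        ,   1.        ]]), 'dist': array([-0.09058415,  0.        ,  0.        ,  0.        ,  0.        ]), 'xyz': array([-16.36302295, 922.3539304 , 669.64150524]), 'orientation': array([ 0.15019468, -0.26721673,  0.8116292 , -0.49728746])}
top {'intrinsics': array([[516.52916016,   0.        , 315.658721  ],
       [  0.        , 516.52916016, 236.99211553],
       [  0.        ,   0.        ,   1.        ]]), 'dist': array([0.0456072, 0.       , 0.       , 0.       , 0.       ]), 'xyz': array([ 485.31193972,   38.75274979, 1128.75828811]), 'orientation': array([-0.0419181 ,  0.71143193, -0.70035129,  0.04019399])}
{'intrinsics': array([[336.318221  ,   0.        , 321.85895071],
       [  0.        , 336.318221  , 237.81917099],
       [  0.        ,   0.        ,   1.        ]]), 'dist': array([0.00274014, 0.        , 0.        , 0.        , 0.        ]), 'mount': array([[-8.19380272e-04, -9.65550659e-01, -2.
[... 348 characters left out ...]
830874, -0.01160598,  1.6035586 ,  0.0060069 ,
        1.07141833, -0.05633677]), 'qd': array([-1.67030842e-03, -1.08189548e-03,  6.69380777e-04, -2.81956115e-03,
        3.92388685e-05,  3.93020219e-04, -2.18700920e-03]), 'joint_efforts': array([ 1.06177606e-03, -5.33517659e+01,  2.14798510e-02, -2.51963300e+01,
        1.14328880e-02,  4.35195485e-03,  3.61373779e-06]), 'position': array([ 231.05391389, -607.03230217,  255.40961599]), 'ee_rot': array([-8.02244198e-04,  9.83510504e-01,  1.80849112e-01, -2.10201111e-04]), 'ft_force': array([ 0.73480459,  0.00346215, -0.50417696]), 'ft_torque': array([0.01956974, 0.01357633, 0.03029549]), 'gripper_force': 0.0, 'finger_gap': 85.58937452499215}
```

View pics/top0.png

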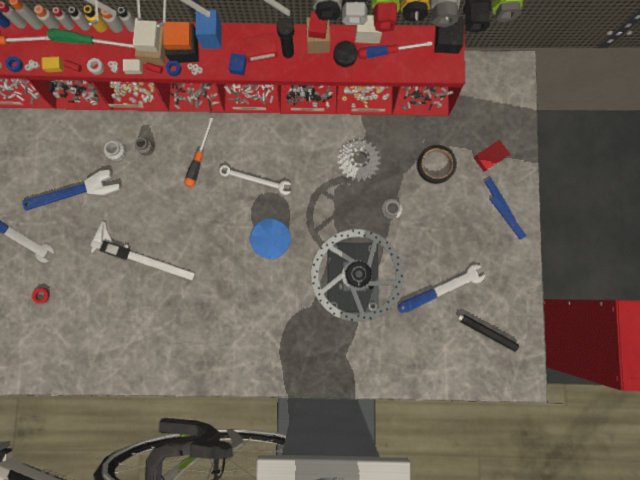

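View pics/scene0.png

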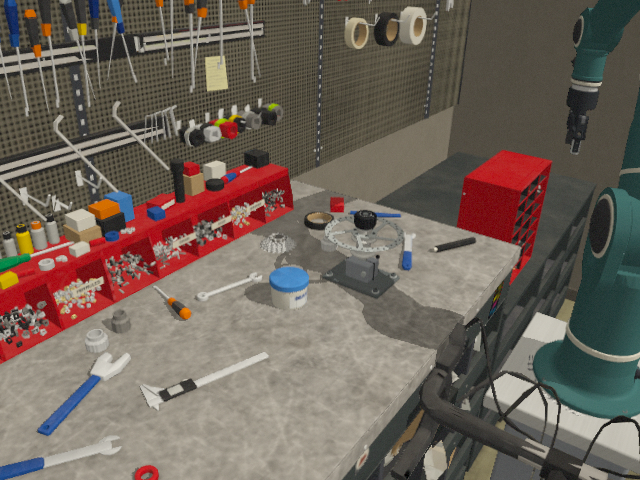

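The top view shows the disc centred at about (357,274) with the cap at about (359,273). The blue-lidded tub is at (270,239), and the spanner runs from (405,305) to (480,270). I'll enlarge the cap and locate it.

```bash
cat > h.py <<'E'
from workcell import ctrl, imaging, probe_bus, workorder
import cv2, numpy as np
from scipy.spatial.transform import Rotation as R
def q(o): return R.from_quat([o[1],o[2],o[3],o[0]])
def cam(n,s=None):
    c=imaging.get_calibration(n)
    if n=="wrist":
        T=q(s["ee_rot"]).as_matrix(); M=c["mount"]
        return c,T@M[:3,:3],s["position"]+T@M[:3,3]
    return c,q(c["orientation"]).as_matrix(),c["xyz"]
def pix2w(n,uv,z,s=None):
    c,r,p=cam(n,s)
    u=cv2.undistortPoints(np.array([[uv]],float),c["intrinsics"],c["dist"])[0,0]
    d=r@np.array([u[0],u[1],1]); return p+d*(z-p[2])/d[2]
def w2pix(n,P,s=None):
    c,r,p=cam(n,s)
    return cv2.projectPoints((np.array(P,float).reshape(-1,3)-p)@r,np.zeros(3),np.zeros(3),c["intrinsics"],c["dist"])[0][:,0]
E
python3 - <<'E'
from h import *
a=cv2.imread("pics/top0.png")[215:335,295:455]
b=cv2.imread("pics/scene0.png")[195:255,310:420]
cv2.imwrite("pics/c0.png",np.vstack([cv2.resize(a,(640,480),interpolation=3)]))
for z,uv in((167,(359,273)),(122,(357,275))): print(z,pix2w("top",uv,z))
E
```

```text
167 [531.44167577 -39.60151366 167.        ]
122 [529.65511086 -39.40381832 122.        ]
```

View pics/c0.png

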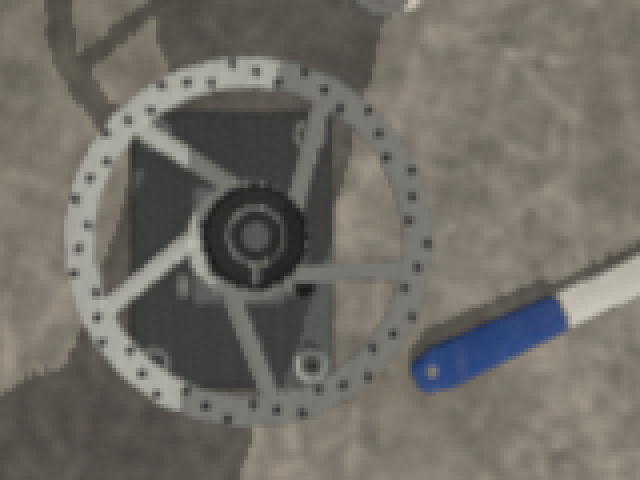

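Careful with the scale: shifts go in shares of 1000 mm and turns go in shares of pi rad. That gives: 321 mm / 1000 = 0.321, -283 mm / 1000 = -0.283, -1.44 rad / 3.1416 = -0.4584.

```bash
echo '[0, 0, -0.0573, 0.04, -0.035, 0, 85, 0, 0, -0.1146, 0.08, -0.071, 0, 85, 0, 0, -0.1719, 0.12, -0.106, 0, 85, 0, 0, -0.2292, 0.16, -0.142, 0, 85, 0, 0, -0.2865, 0.2, -0.177, 0, 85, 0, 0, -0.3438, 0.241, -0.212, 0, 85, 0, 0, -0.4011, 0.281, -0.248, 0, 85, 0, 0, -0.4584, 0.321, -0.283, 0, 85]' | python3 jog.py 20
python3 - <<'E'
from h import *
s=probe_bus.get_state();print(s["t"],s["joints"].round(3),s["position"]);T=q(s["ee_rot"]).as_matrix();print(T.round(3),T.T@(np.array([530.5,-39.3,250])-s["position"]))
E
```

```text
t: 1.1
position: [430.9, -227.2, 256.2]
ee_rot: [-0.0, 0.618, 0.786, -0.0]
ft_force: [0.2, -1.1, 0.6]
finger_gap: 84.7
gripper_force: 0.0
1.1 [ 0.834  0.235 -0.475  1.967  0.13   0.969  0.535] [ 430.92634933 -227.15004501  256.18626083]
[[-0.236  0.972 -0.   ]
 [ 0.972  0.236 -0.   ]
 [-0.    -0.    -1.   ]] [158.97563528 141.17361505   6.13016667]
```

To row units: 159 mm / 1000 = 0.159, 141 mm / 1000 = 0.141, -1.44 rad / 3.1416 = -0.4584.

```bash
echo '[0, 0, -0.0573, 0.04, 0.035, 0, 85, 0, 0, -0.1146, 0.08, 0.07, 0, 85, 0, 0, -0.1719, 0.12, 0.105, 0, 85, 0, 0, -0.2292, 0.159, 0.141, 0, 85, 0, 0, -0.2865, 0.159, 0.141, 0, 85, 0, 0, -0.3438, 0.159, 0.141, 0, 85, 0, 0, -0.4011, 0.159, 0.141, 0, 85, 0, 0, -0.4584, 0.159, 0.141, 0, 85]' | python3 jog.py
python3 - <<'E'
from h import *
s=probe_bus.get_state();print(s["t"],s["joints"].round(3),s["position"]);T=q(s["ee_rot"]).as_matrix();print(T.round(3))
i=imaging.get_image("wrist");cv2.imwrite("pics/w1.png",i);print(w2pix("wrist",[[530.5,-39.3,167],[530.5,-39.3,122]],s))
E
```

```text
t: 2.1
position: [530.8, -41.6, 255.9]
ee_rot: [-0.0, -0.054, 0.999, 0.0]
ft_force: [-0.1, 0.3, -0.4]
finger_gap: 84.8
gripper_force: 0.0
2.1 [ 0.682  0.401 -0.828  1.85   0.34   1.039  1.397] [530.79418756 -41.56529538 255.89886187]
[[-0.994 -0.108 -0.001]
 [-0.108  0.994 -0.   ]
 [ 0.001  0.    -1.   ]]
[[326.28367835 253.04613934]
 [325.53216445 235.4348874 ]]
```

View pics/w1.png

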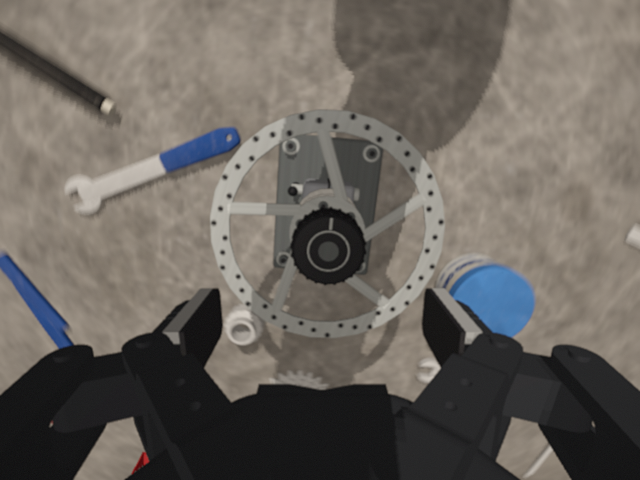

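The wrist view shows the cap top centred at about (328.5,251) with its mark at (331,224). The disc is centred at about (327,223), and nothing stands near the pads.

Run:
```python
from h import *
s=probe_bus.get_state();T=q(s["ee_rot"]).as_matrix()
p=pix2w("wrist",(328.5,251),167,s);print(p,pix2w("wrist",(331,224),167,s), pix2w("wrist",(327.5,223),122,s))
print(T.T@(np.array([530.5,-39.7,200])-s["position"]))
for a in (0,1):print(pix2w("wrist",((291,366)[a],251),167,s))
```

```text
[528.91902418 -38.08507598 167.        ] [511.16019263 -38.60172761 167.        ] [520.53108884 -38.95949478 122.        ]
[1.62056040e-02 1.92037499e+00 5.58227869e+01]
[531.60778228 -61.95158428 167.        ]
[526.22950149 -14.21715456 167.        ]
```

To row units: 60 mm / 1000 = 0.06, 2.8 mm / 1000 = 0.0028, -1.35 rad / 3.1416 = -0.4297.

```bash
echo '[0, 0, -0.0573, 0.0005, 0.0028, 0.01, 85, 0, 0, -0.1146, 0.0005, 0.0028, 0.02, 85, 0, 0, -0.1719, 0.0005, 0.0028, 0.03, 85, 0, 0, -0.2292, 0.0005, 0.0028, 0.04, 85, 0, 0, -0.2865, 0.0005, 0.0028, 0.05, 85, 0, 0, -0.3438, 0.0005, 0.0028, 0.06, 85, 0, 0, -0.4011, 0.0005, 0.0028, 0.06, 85, 0, 0, -0.4297, 0.0005, 0.0028, 0.06, 85]' | python3 jog.py
python3 - <<'E'
from h import *
s=probe_bus.get_state();print(s["t"],s["joints"].round(3),s["position"]);T=q(s["ee_rot"]).as_matrix();print(T.round(3))
i=imaging.get_image("wrist");cv2.imwrite("pics/w2.png",i);print(w2pix("wrist",[[530,-38.9,167]],s))
print(T.T@(np.array([530,-38.9,163])-s["position"]))
E
```

```text
t: 3.15
position: [529.9, -38.9, 195.6]
ee_rot: [-0.0, -0.664, 0.748, 0.001]
ft_force: [0.6, -0.1, 0.0]
finger_gap: 85.3
gripper_force: 0.0
3.15 [ 0.823  0.61  -1.075  1.898  0.631  1.022  2.495] [529.93056064 -38.93895572 195.64972783]
[[-0.118 -0.993 -0.001]
 [-0.993  0.118  0.   ]
 [-0.     0.001 -1.   ]]
[[322.32182289 293.14646887]]
[-0.03627636 -0.1071483  32.64962894]
```

View pics/w2.png

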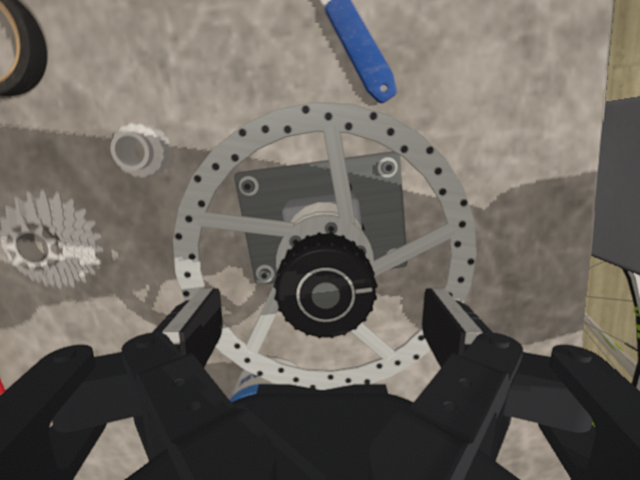

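The cap top is centred at about (325.5,294) with its mark at (364,291). It sits centrally between the pads to within 1–2 mm. I'll descend and close at low force.

To row units: 32.5 mm / 1000 = 0.0325, 16 mm / 1000 = 0.016.

```bash
echo '[0, 0, 0, 0, 0.001, 0.016, 85, 0, 0, 0, 0, 0.001, 0.0325, 85, 0, 0, 0, 0, 0.001, 0.0325, 85, 0, 0, 0, 0, 0.001, 0.0325, 45, 0, 0, 0, 0, 0.001, 0.0325, 45, 0, 0, 0, 0, 0.001, 0.0325, 45, 0, 0, 0, 0, 0.001, 0.0325, 45, 0, 0, 0, 0, 0.001, 0.0325, 45]' | python3 jog.py 30
python3 - <<'E'
from h import *
s=probe_bus.get_state();print(s["joints"].round(3),s["ft_torque"],s["joint_efforts"].round(2)[6])
E
```

```text
t: 4.2
position: [528.6, -38.4, 164.6]
ee_rot: [-0.001, -0.664, 0.748, 0.0]
ft_force: [-4.7, 0.7, 5.7]
finger_gap: 49.4
gripper_force: 31.0
[ 0.792  0.644 -1.033  1.925  0.676  0.971  2.458] [0.1081431  0.95418031 0.01048839] 0.03
```

```bash
cat > st.py <<'E'
from h import *
s=probe_bus.get_state();T=q(s["ee_rot"]).as_matrix()
print("yaw",round(np.arctan2(T[1,0],T[0,0]),4),"q",s["joints"].round(2),"tau",s["ft_torque"].round(3),"F",s["ft_force"].round(1),"e7",s["joint_efforts"][6].round(3),s["position"].round(2))
E
python3 st.py
echo '[0, 0, 0.0573, 0, 0.0004, 0.0001, 45, 0, 0, 0.1146, 0, 0.0004, 0.0002, 45, 0, 0, 0.1719, 0, 0.0004, 0.0003, 45, 0, 0, 0.2292, 0, 0.0004, 0.0005, 45, 0, 0, 0.2865, 0, 0.0004, 0.0006, 45, 0, 0, 0.3438, 0, 0.0004, 0.0007, 45, 0, 0, 0.4011, 0, 0.0004, 0.0008, 45, 0, 0, 0.4584, 0, 0.0004, 0.0009, 45]' | python3 jog.py; python3 st.py
```

```text
yaw -1.6896 q [ 0.79  0.64 -1.03  1.93  0.68  0.97  2.46] tau [0.108 0.954 0.01 ] F [-4.7  0.7  5.7] e7 0.029 [528.56 -38.38 164.58]
t: 5.2
position: [528.1, -37.9, 163.7]
ee_rot: [-0.001, -0.003, 1.0, -0.0]
ft_force: [-4.0, 1.2, 5.7]
finger_gap: 49.1
gripper_force: 30.8
yaw -3.1347 q [ 0.57  0.5  -0.7   1.94  0.42  0.86  1.22] tau [0.273 1.026 0.055] F [-4.   1.2  5.7] e7 1.224 [528.08 -37.93 163.69]
```

```bash
cat > g.py <<'E'
# guard: print state, exit 1 once tight (yaw torque above 0.15 N m)
from h import *
import sys
s=probe_bus.get_state();T=q(s["ee_rot"]).as_matrix()
print("t",round(s["t"],2),"yaw",round(np.arctan2(T[1,0],T[0,0]),4),"tz",s["ft_torque"][2].round(3),"F",s["ft_force"].round(1),"q7",s["joints"][6].round(2))
sys.exit(abs(s["ft_torque"][2])>0.15)
E
echo '[0, 0, 0.0477, 0, 0, 0.0001, 45, 0, 0, 0.0955, 0, 0, 0.0002, 45, 0, 0, 0.1432, 0, 0, 0.0003, 45, 0, 0, 0.1751, 0, 0, 0.0004, 45]' | python3 jog.py 30 >/dev/null; python3 g.py &&
echo '[0, 0, 0.0127, 0, 0, 0, 45, 0, 0, 0.0255, 0, 0, 0.0001, 45]' | python3 jog.py >/dev/null && python3 g.py &&
echo '[0, 0, 0.0127, 0, 0, 0, 45, 0, 0, 0.0255, 0, 0, 0.0001, 45]' | python3 jog.py >/dev/null && python3 g.py &&
echo '[0, 0, 0.0127, 0, 0, 0, 45, 0, 0, 0.0255, 0, 0, 0.0001, 45]' | python3 jog.py >/dev/null && python3 g.py &&
echo '[0, 0, 0.0127, 0, 0, 0, 45, 0, 0, 0.0255, 0, 0, 0.0001, 45]' | python3 jog.py >/dev/null && python3 g.py &&
echo '[0, 0, 0.0127, 0, 0, 0, 45, 0, 0, 0.0255, 0, 0, 0.0001, 45]' | python3 jog.py >/dev/null && python3 g.py &&
echo '[0, 0, 0.0127, 0, 0, 0, 45, 0, 0, 0.0255, 0, 0, 0.0001, 45]' | python3 jog.py >/dev/null && python3 g.py &&
echo '[0, 0, 0.0127, 0, 0, 0, 45, 0, 0, 0.0255, 0, 0, 0.0001, 45]' | python3 jog.py >/dev/null && python3 g.py
```

```text
t 5.7 yaw 2.6009 tz 0.055 F [-4.5  1.6  5.7] q7 0.74False
```

To row units: 0.05 mm / 1000 = 0.0001, 0.08 rad / 3.1416 = 0.0255.

```bash
sed -i 's/sys.exit(\(.*\))$/sys.exit(int(\1))/' g.py
echo '[0, 0, 0.0127, 0, 0, 0, 45, 0, 0, 0.0255, 0, 0, 0.0001, 45]' | python3 jog.py >/dev/null && python3 g.py &&
echo '[0, 0, 0.0127, 0, 0, 0, 45, 0, 0, 0.0255, 0, 0, 0.0001, 45]' | python3 jog.py >/dev/null && python3 g.py &&
echo '[0, 0, 0.0127, 0, 0, 0, 45, 0, 0, 0.0255, 0, 0, 0.0001, 45]' | python3 jog.py >/dev/null && python3 g.py &&
echo '[0, 0, 0.0127, 0, 0, 0, 45, 0, 0, 0.0255, 0, 0, 0.0001, 45]' | python3 jog.py >/dev/null && python3 g.py &&
echo '[0, 0, 0.0127, 0, 0, 0, 45, 0, 0, 0.0255, 0, 0, 0.0001, 45]' | python3 jog.py >/dev/null && python3 g.py &&
echo '[0, 0, 0.0127, 0, 0, 0, 45, 0, 0, 0.0255, 0, 0, 0.0001, 45]' | python3 jog.py >/dev/null && python3 g.py &&
echo '[0, 0, 0.0127, 0, 0, 0, 45, 0, 0, 0.0255, 0, 0, 0.0001, 45]' | python3 jog.py >/dev/null && python3 g.py &&
echo '[0, 0, 0.0127, 0, 0, 0, 45, 0, 0, 0.0255, 0, 0, 0.0001, 45]' | python3 jog.py >/dev/null && python3 g.py &&
echo '[0, 0, 0.0127, 0, 0, 0, 45, 0, 0, 0.0255, 0, 0, 0.0001, 45]' | python3 jog.py >/dev/null && python3 g.py &&
echo '[0, 0, 0.0127, 0, 0, 0, 45, 0, 0, 0.0255, 0, 0, 0.0001, 45]' | python3 jog.py >/dev/null && python3 g.py
```

```text
t 5.95 yaw 2.5234 tz 0.091 F [-4.4  3.4  5.8] q7 0.68
t 6.2 yaw 2.4433 tz 0.022 F [-4.   2.3  6.2] q7 0.61
t 6.45 yaw 2.3633 tz 0.041 F [-4.   2.1  5.9] q7 0.54
t 6.7 yaw 2.2833 tz -0.006 F [-4.1  2.4  6.2] q7 0.47
t 6.95 yaw 2.2033 tz 0.053 F [-4.   2.2  6.2] q7 0.4
t 7.2 yaw 2.1234 tz 0.047 F [-3.7  2.6  5.3] q7 0.33
t 7.45 yaw 2.0434 tz 0.068 F [-4.6  2.8  5.6] q7 0.26
t 7.7 yaw 1.9634 tz 0.051 F [-3.2  2.4  5.7] q7 0.19
t 7.95 yaw 1.8835 tz 0.042 F [-3.6  2.5  5. ] q7 0.11
t 8.2 yaw 1.8035 tz 0.068 F [-2.9  1.6  5.2] q7 0.04
```

To row units: 0.05 mm / 1000 = 0.0001, 0.04 rad / 3.1416 = 0.0127.

```bash
echo '[0, 0, 0.0127, 0, 0, 0, 45, 0, 0, 0.0255, 0, 0, 0.0001, 45]' | python3 jog.py >/dev/null && python3 g.py &&
echo '[0, 0, 0.0127, 0, 0, 0, 45, 0, 0, 0.0255, 0, 0, 0.0001, 45]' | python3 jog.py >/dev/null && python3 g.py &&
echo '[0, 0, 0.0127, 0, 0, 0, 45, 0, 0, 0.0255, 0, 0, 0.0001, 45]' | python3 jog.py >/dev/null && python3 g.py &&
echo '[0, 0, 0.0127, 0, 0, 0, 45, 0, 0, 0.0255, 0, 0, 0.0001, 45]' | python3 jog.py >/dev/null && python3 g.py &&
echo '[0, 0, 0.0127, 0, 0, 0, 45, 0, 0, 0.0255, 0, 0, 0.0001, 45]' | python3 jog.py >/dev/null && python3 g.py &&
echo '[0, 0, 0.0127, 0, 0, 0, 45, 0, 0, 0.0255, 0, 0, 0.0001, 45]' | python3 jog.py >/dev/null && python3 g.py &&
echo '[0, 0, 0.0127, 0, 0, 0, 45, 0, 0, 0.0255, 0, 0, 0.0001, 45]' | python3 jog.py >/dev/null && python3 g.py &&
echo '[0, 0, 0.0127, 0, 0, 0, 45, 0, 0, 0.0255, 0, 0, 0.0001, 45]' | python3 jog.py >/dev/null && python3 g.py &&
echo '[0, 0, 0.0127, 0, 0, 0, 45, 0, 0, 0.0255, 0, 0, 0.0001, 45]' | python3 jog.py >/dev/null && python3 g.py &&
echo '[0, 0, 0.0127, 0, 0, 0, 45, 0, 0, 0.0255, 0, 0, 0.0001, 45]' | python3 jog.py >/dev/null && python3 g.py &&
echo '[0, 0, 0.0127, 0, 0, 0, 45, 0, 0, 0.0255, 0, 0, 0.0001, 45]' | python3 jog.py >/dev/null && python3 g.py &&
echo '[0, 0, 0.0127, 0, 0, 0, 45, 0, 0, 0.0255, 0, 0, 0.0001, 45]' | python3 jog.py >/dev/null && python3 g.py &&
echo '[0, 0, 0.0127, 0, 0, 0, 45, 0, 0, 0.0255, 0, 0, 0.0001, 45]' | python3 jog.py >/dev/null && python3 g.py &&
echo '[0, 0, 0.0127, 0, 0, 0, 45, 0, 0, 0.0255, 0, 0, 0.0001, 45]' | python3 jog.py >/dev/null && python3 g.py &&
echo '[0, 0, 0.0127, 0, 0, 0, 45, 0, 0, 0.0255, 0, 0, 0.0001, 45]' | python3 jog.py >/dev/null && python3 g.py &&
echo '[0, 0, 0.0127, 0, 0, 0, 45, 0, 0, 0.0255, 0, 0, 0.0001, 45]' | python3 jog.py >/dev/null && python3 g.py &&
echo '[0, 0, 0.0127, 0, 0, 0, 45, 0, 0, 0.0255, 0, 0, 0.0001, 45]' | python3 jog.py >/dev/null && python3 g.py &&
echo '[0, 0, 0.0127, 0, 0, 0, 45, 0, 0, 0.0255, 0, 0, 0.0001, 45]' | python3 jog.py >/dev/null && python3 g.py
```

```text
t 8.45 yaw 1.7233 tz 0.052 F [-2.8  2.5  6.7] q7 -0.03
t 8.7 yaw 1.6432 tz 0.045 F [-3.4  2.4  5.9] q7 -0.1
t 8.95 yaw 1.5632 tz 0.037 F [-4.   2.7  5.5] q7 -0.17
t 9.2 yaw 1.4831 tz 0.004 F [-3.7  2.3  5.9] q7 -0.24
t 9.45 yaw 1.4033 tz 0.053 F [-4.1  3.4  6.5] q7 -0.31
t 9.7 yaw 1.3232 tz 0.064 F [-2.8  3.   6.4] q7 -0.38
t 9.95 yaw 1.2432 tz 0.09 F [-2.9  2.7  5.6] q7 -0.45
t 10.2 yaw 1.1633 tz 0.062 F [-2.8  2.8  5.5] q7 -0.52
t 10.45 yaw 1.0831 tz 0.062 F [-3.9  2.   5.8] q7 -0.59
t 10.7 yaw 1.0032 tz 0.042 F [-2.9  2.9  5.4] q7 -0.66
t 10.95 yaw 0.9231 tz 0.064 F [-2.7  2.4  5.3] q7 -0.74
t 11.2 yaw 0.8432 tz 0.049 F [-2.6  2.1  5.3] q7 -0.81
t 11.45 yaw 0.7632 tz 0.027 F [-2.8  1.6  5.7] q7 -0.88
t 11.7 yaw 0.6832 tz 0.076 F [-3.   2.4  5.9] q7 -0.95
t 11.95 yaw 0.6031 tz 0.062 F [-2.1  1.9  6.4] q7 -1.02
t 12.2 yaw 0.5231 tz 0.009 F [-1.9  2.5  6.1] q7 -1.09
t 12.45 yaw 0.4431 tz 0.043 F [-3.   0.8  5.6] q7 -1.16
t 12.7 yaw 0.3631 tz 0.052 F [-3.2  0.8  6.2] q7 -1.23
```

To row units: 0.05 mm / 1000 = 0.0001, 0.08 rad / 3.1416 = 0.0255.

```bash
echo '[0, 0, 0.0127, 0, 0, 0, 45, 0, 0, 0.0255, 0, 0, 0.0001, 45]' | python3 jog.py >/dev/null && python3 g.py &&
echo '[0, 0, 0.0127, 0, 0, 0, 45, 0, 0, 0.0255, 0, 0, 0.0001, 45]' | python3 jog.py >/dev/null && python3 g.py &&
echo '[0, 0, 0.0127, 0, 0, 0, 45, 0, 0, 0.0255, 0, 0, 0.0001, 45]' | python3 jog.py >/dev/null && python3 g.py &&
echo '[0, 0, 0.0127, 0, 0, 0, 45, 0, 0, 0.0255, 0, 0, 0.0001, 45]' | python3 jog.py >/dev/null && python3 g.py &&
echo '[0, 0, 0.0127, 0, 0, 0, 45, 0, 0, 0.0255, 0, 0, 0.0001, 45]' | python3 jog.py >/dev/null && python3 g.py &&
echo '[0, 0, 0.0127, 0, 0, 0, 45, 0, 0, 0.0255, 0, 0, 0.0001, 45]' | python3 jog.py >/dev/null && python3 g.py &&
echo '[0, 0, 0.0127, 0, 0, 0, 45, 0, 0, 0.0255, 0, 0, 0.0001, 45]' | python3 jog.py >/dev/null && python3 g.py &&
echo '[0, 0, 0.0127, 0, 0, 0, 45, 0, 0, 0.0255, 0, 0, 0.0001, 45]' | python3 jog.py >/dev/null && python3 g.py &&
echo '[0, 0, 0.0127, 0, 0, 0, 45, 0, 0, 0.0255, 0, 0, 0.0001, 45]' | python3 jog.py >/dev/null && python3 g.py &&
echo '[0, 0, 0.0127, 0, 0, 0, 45, 0, 0, 0.0255, 0, 0, 0.0001, 45]' | python3 jog.py >/dev/null && python3 g.py &&
echo '[0, 0, 0.0127, 0, 0, 0, 45, 0, 0, 0.0255, 0, 0, 0.0001, 45]' | python3 jog.py >/dev/null && python3 g.py &&
echo '[0, 0, 0.0127, 0, 0, 0, 45, 0, 0, 0.0255, 0, 0, 0.0001, 45]' | python3 jog.py >/dev/null && python3 g.py &&
echo '[0, 0, 0.0127, 0, 0, 0, 45, 0, 0, 0.0255, 0, 0, 0.0001, 45]' | python3 jog.py >/dev/null && python3 g.py &&
echo '[0, 0, 0.0127, 0, 0, 0, 45, 0, 0, 0.0255, 0, 0, 0.0001, 45]' | python3 jog.py >/dev/null && python3 g.py &&
echo '[0, 0, 0.0127, 0, 0, 0, 45, 0, 0, 0.0255, 0, 0, 0.0001, 45]' | python3 jog.py >/dev/null && python3 g.py &&
echo '[0, 0, 0.0127, 0, 0, 0, 45, 0, 0, 0.0255, 0, 0, 0.0001, 45]' | python3 jog.py >/dev/null && python3 g.py
```

```text
t 12.95 yaw 0.2843 tz 0.64 F [-1.9  1.9  6.5] q7 -1.3
```

To row units: -0.8 mm / 1000 = -0.0008, -0.7 mm / 1000 = -0.0007, -1.29 rad / 3.1416 = -0.4106.

```bash
echo '[0, 0, 0, 0, 0, 0, 45]' | python3 jog.py >/dev/null; python3 g.py
echo '[0, 0, -0.0318, 0, 0, -0.0001, 45, 0, 0, -0.0859, 0, 0, -0.0002, 45, 0, 0, -0.1401, 0, 0, -0.0003, 45, 0, 0, -0.1942, 0, 0, -0.0004, 45, 0, 0, -0.2483, 0, 0, -0.0005, 45, 0, 0, -0.3024, 0, 0, -0.0006, 45, 0, 0, -0.3565, 0, 0, -0.0007, 45, 0, 0, -0.4106, 0, 0, -0.0008, 45]' | python3 jog.py >/dev/null; python3 g.py
echo '[0, 0, -0.0477, 0, 0, -0.0001, 45, 0, 0, -0.0859, 0, 0, -0.0002, 45, 0, 0, -0.0859, 0, 0, -0.0002, 45]' | python3 jog.py ; python3 g.py
```

```text
t 13.07 yaw 0.2863 tz 0.552 F [-3.2  0.9  5.4] q7 -1.3
t 14.07 yaw 1.5796 tz -0.067 F [-3.9  2.8  4.8] q7 -0.15
t: 14.45
position: [528.4, -37.4, 162.8]
ee_rot: [-0.001, 0.604, 0.797, 0.0]
ft_force: [-3.0, 3.5, 6.5]
finger_gap: 49.2
gripper_force: 31.0
t 14.45 yaw 1.8452 tz 0.099 F [-3.   3.5  6.5] q7 0.08
```

To row units: -80 mm / 1000 = -0.08, -50 mm / 1000 = -0.05.

```bash
echo '[0, 0, 0, 0, 0, 0, 85, 0, 0, 0, 0, 0, 0, 85, 0, 0, 0, 0, 0, 0, 85, 0, 0, 0, 0, 0, 0, 85, 0, 0, 0, 0, 0, -0.02, 85, 0, 0, 0, 0, 0, -0.05, 85, 0, 0, 0, 0, 0, -0.08, 85, 0, 0, 0, 0, 0, -0.08, 85]' | python3 jog.py
python3 - <<'E'
from h import *
s=probe_bus.get_state();print(s["t"],s["joints"].round(3),s["position"]);T=q(s["ee_rot"]).as_matrix();print(T.round(3))
i=imaging.get_image("wrist");cv2.imwrite("pics/w3.png",i);print(w2pix("wrist",[[528.5,-37.7,166]],s))
E
```

```text
t: 15.45
position: [530.3, -38.6, 244.3]
ee_rot: [0.002, 0.604, 0.797, 0.001]
ft_force: [-0.5, -0.0, -0.3]
finger_gap: 84.7
gripper_force: 0.0
15.45 [ 0.372  0.321 -0.435  1.885  0.163  0.966  0.136] [530.31731009 -38.62726678 244.33393881]
[[-0.269  0.963  0.005]
 [ 0.963  0.269 -0.001]
 [-0.002  0.004 -1.   ]]
[[318.8650146  255.20166167]]
```

View pics/w3.png

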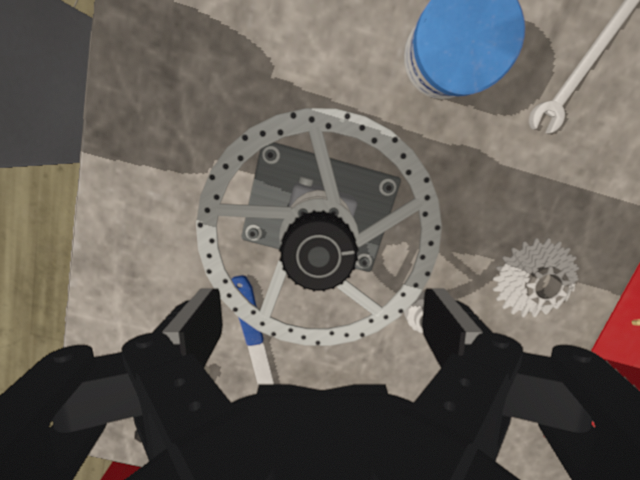

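The mark at (348,253) against the cap centre at (319,255) lies at the same angle in the gripper as before, so the grip didn't slip. The arms meet the rim at about (316,125), (213,210), (428,204), (386,318) and (264,322). I'll now measure the windows.

Run:
```python
from h import *
s=probe_bus.get_state();T=q(s["ee_rot"]).as_matrix()
img=cv2.imread("pics/w3.png")
out=[]
C=np.array([528.5,-37.9])
for uv in[(316,125),(213,210),(428,204),(386,318),(264,322),(323,170),(250,211),(395,222),(366,298),(276,295)]:
    p=pix2w("wrist",uv,122.,s)[:2]-C; print(uv,np.hypot(*p).round(1),np.degrees(np.arctan2(p[1],p[0])).round(1))
# rim check
for uv in[(197,225),(440,225),(318,108),(318,346)]:
    p=pix2w("wrist",uv,122.,s); print(p[:2]-C)
print(C,s["position"],T[:,0],T[:,1])
# polar unwrap of the disc plane, x = angle 0..360, y = radius 20..95
a,r=np.meshgrid(np.radians(np.arange(0,360,.5)),np.arange(20,95,.5))
P=np.stack([C[0]+r*np.cos(a),C[1]+r*np.sin(a),np.full_like(a,122)],-1)
m=w2pix("wrist",P,s).reshape(*a.shape,2).astype(np.float32)
u=cv2.remap(img,m[...,0],m[...,1],1);u=cv2.resize(u,None,fx=1,fy=2)
for g in range(0,360,30):cv2.putText(u,str(g),(g*2,298),0,.4,(0,0,255),1)
cv2.imwrite("pics/pol.png",u)
```

```text
(316, 125) 78.5 107.9
(213, 210) 79.9 -179.4
(428, 204) 80.4 33.7
(386, 318) 82.6 -36.4
(264, 322) 81.7 -107.6
(323, 170) 48.8 103.8
(250, 211) 54.6 174.2
(395, 222) 54.9 28.0
(366, 298) 59.2 -38.6
(276, 295) 57.0 -111.6
[-89.01983582 -14.83671523]
[80.58957887 32.43508824]
[-25.73337995  85.35971376]
[ 21.83419339 -87.16194675]
[528.5 -37.9] [529.30736795 -38.71559499 242.79782701] [-0.26946656  0.96300919 -0.00103368] [0.96300788 0.26946799 0.00168132]
```

View pics/pol.png

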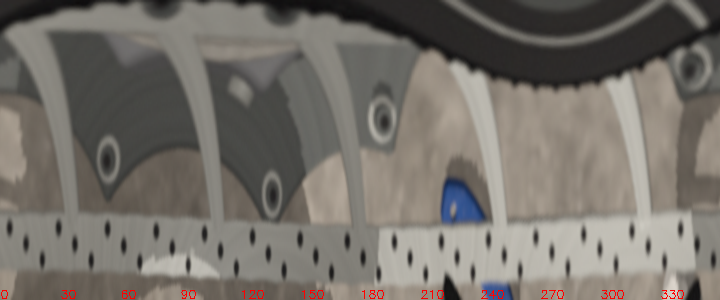

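The polar view has arms at 30°, 102°, 173°, 246° and 318° (at r≈52), and the rim starts at r≈73. I'll use the window at 138°, where the tool x axis is roughly radial.

To row units: 60 mm / 1000 = 0.06, -28.5 mm / 1000 = -0.0285.

```bash
echo '[0, 0, 0, 0.02, -0.014, 0, 0, 0, 0, 0, 0.045, -0.0285, 0, 0, 0, 0, 0, 0.045, -0.0285, 0.02, 0, 0, 0, 0, 0.045, -0.0285, 0.04, 0, 0, 0, 0, 0.045, -0.0285, 0.06, 0, 0, 0, 0, 0.045, -0.0285, 0.06, 0, 0, 0, 0, 0.045, -0.0285, 0.06, 0, 0, 0, 0, 0.045, -0.0285, 0.06, 0]' | python3 jog.py
python3 - <<'E'
from h import *
s=probe_bus.get_state();T=q(s["ee_rot"]).as_matrix();C=np.array([528.5,-37.9])
g=s["position"][:2]-C;print(np.hypot(*g),np.degrees(np.arctan2(g[1],g[0])),s["position"],s["finger_gap"])
i=imaging.get_image("wrist");cv2.imwrite("pics/w4.png",i)
print(w2pix("wrist",s["position"]+T@np.array([0,0,25.]),s))
E
```

```text
t: 16.5
position: [489.7, -3.0, 182.7]
ee_rot: [0.0, 0.604, 0.797, 0.0]
ft_force: [-0.0, 0.1, -0.4]
finger_gap: -0.1
gripper_force: 0.0
52.19693629274405 137.97649803447024 [489.72444656  -2.95752421 182.66867205] -0.0914737390096002
[[321.82249057 294.40077814]]
```

View pics/w4.png

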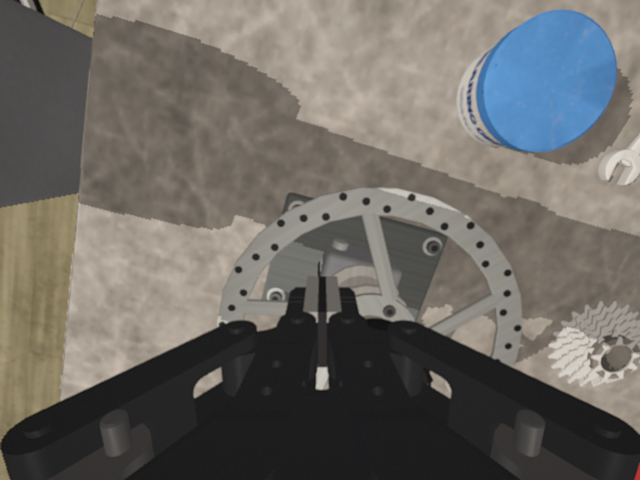

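The closed fingertip at about (322,285) hovers over the window at about 138°, between the arm from (370,215) to (392,285) and the arm at (250,308). I'll go in, and flick if nothing touches.

To row units: 44.5 mm / 1000 = 0.0445, 22 mm / 1000 = 0.022.

```bash
echo '[0, 0, 0, 0, 0, 0.022, 0, 0, 0, 0, 0, 0, 0.0445, 0, 0, 0, 0, 0, 0, 0.0445, 0]' | python3 jog.py; python3 st.py
```

```text
t: 16.92
position: [488.4, -3.0, 136.8]
ee_rot: [-0.001, 0.604, 0.797, -0.001]
ft_force: [0.4, -0.0, -0.8]
finger_gap: 0.1
gripper_force: 0.0
yaw 1.8438 q [ 0.29  0.41 -0.42  2.06  0.25  0.72 -0.02] tau [ 0.055 -0.017  0.044] F [ 0.4 -0.  -0.8] e7 -0.077 [488.45  -3.05 136.81]
```

To row units: -150 mm / 1000 = -0.15, -130 mm / 1000 = -0.13.

```bash
echo '[0, 0, 0, 0.0023, 0.0039, 0, 0, 0, 0, 0, 0.0057, 0.0123, 0, 0, 0, 0, 0, 0.0081, 0.0241, 0, 0, 0, 0, 0, 0.0062, 0.0418, 0, 0, 0, 0, 0, 0, 0.056, -0.035, 0, 0, 0, 0, 0, 0.058, -0.085, 0, 0, 0, 0, 0, 0.058, -0.13, 0, 0, 0, 0, 0, 0.058, -0.15, 0]' | python3 jog.py
cat > look.py <<'E'
from h import *
import sys
C=np.array([528.5,-37.9]);P=[]
for k in range(3):
    s=probe_bus.get_state();i=cv2.cvtColor(imaging.get_image("top"),6)
    a=np.radians(np.arange(0,360,.5));p=np.stack([C[0]+1.5+60*np.cos(a),C[1]+60*np.sin(a),np.full_like(a,122)],-1)
    m=w2pix("top",p).astype(np.float32);P.append(cv2.remap(i,m[None,:,0],m[None,:,1],1)[0].astype(float))
    print(s["t"],"phase72",np.round(np.degrees(np.angle(np.sum(P[-1]*np.exp(5j*a))))/5,1),"diff",0 if k==0 else np.abs(P[-1]-P[-2]).mean().round(1))
cv2.imwrite(sys.argv[1],imaging.get_image("top")[190:350,280:480])
E
python3 look.py pics/t1.png
```

```text
t: 17.92
position: [547.0, 13.5, 291.0]
ee_rot: [0.002, 0.604, 0.797, 0.002]
ft_force: [-0.5, -1.2, 0.1]
finger_gap: 0.0
gripper_force: 0.0
17.925 phase72 -4.2 diff 0
17.975 phase72 -4.8 diff 0.7
18.025 phase72 -4.3 diff 0.7
```

The arm may be blocking the top camera, so I'll use the wrist camera and unwrap the disc at several moments.

```bash
cat > spin.py <<'E'
from h import *
import sys
C=np.array([528.5,-37.9]);U=[]
a,r=np.meshgrid(np.radians(np.arange(0,360,.5)),np.arange(30,92,1.))
P=np.stack([C[0]+r*np.cos(a),C[1]+r*np.sin(a),np.full_like(a,122)],-1)
for k in range(6):
    s=probe_bus.get_state();i=imaging.get_image("wrist")
    m=w2pix("wrist",P,s).reshape(*a.shape,2).astype(np.float32)
    u=cv2.remap(i,m[...,0],m[...,1],1);cv2.putText(u,"%.2f"%s["t"],(5,12),0,.4,(0,0,255),1);U.append(u)
cv2.imwrite(sys.argv[1],np.vstack(U))
E
python3 spin.py pics/s1.png
```

```text
(no output)
```

View pics/s1.png

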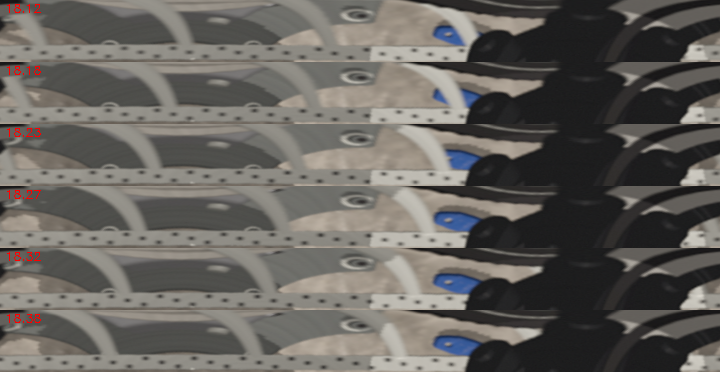

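Arm edges in the strips move from column 190 to about 122 in 0.25 s. That's about 2.4 rad/s clockwise, coasting free of the robot. I'll wait a second and check again.

```bash
echo '[0, 0, 0, 0, 0, 0, 0, 0, 0, 0, 0, 0, 0, 0, 0, 0, 0, 0, 0, 0, 0, 0, 0, 0, 0, 0, 0, 0, 0, 0, 0, 0, 0, 0, 0, 0, 0, 0, 0, 0, 0, 0, 0, 0, 0, 0, 0, 0, 0, 0, 0, 0, 0, 0, 0, 0]' | python3 jog.py | head -1; python3 spin.py pics/s2.png
```

```text
t: 19.42
```

View pics/s2.png

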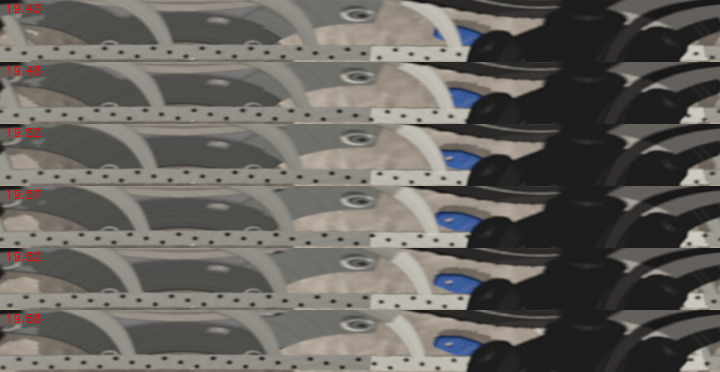

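The disc is still coasting freely: the arm edge goes from column 170 to 125 in 0.25 s, about 1.6 rad/s. The robot is clear of everything, so I'm handing in.

```bash
python3 -c "
from workcell import ctrl, imaging, probe_bus, workorder
print(workorder.sign_off())"
```

```text
the job is handed in; nothing more can be done
None
```

The cap was screwed down until tight (0.64 N m at the wrist, above the 0.25 N m you gave), eased back about a quarter turn and released; the flicked disc was still coasting at about 1.6 rad/s 1.7 s later when I handed in at about 20 s, with the robot clear and the tub, spanner and socket not touched.

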